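Gauge a lens blank on the ratchet stand

ROBOT

A 7-joint arm with a two-finger parallel gripper is mounted at the origin on a cart in front of the work surface, level with it; the furniture and walls round the work are solid. World frame = base frame: x ahead of the robot, y to its left, z up, the work surface at z = 0. Lengths are in m, angles in rad, forces in N, time in s.
With the tool pointing down it reaches from about 0.35 to 0.9 m from the base axis. Payload 8.1 kg.
Tool frame: the origin (TCP) lies on the mounting face of the last link; the fingertips stand 173 mm ahead of it and the grasp point (between the pads) lies 155 mm ahead of it; z points along the fingers, y is the direction in which the jaws open and shut (so a half turn about z gives the same grasp; the last joint's range is limited). The gripper opens to 85 mm and grips with 20 to 120 N. Pads are 22 mm wide; open, the fingers measure 114 mm over their backs; the gripper's body (76 mm by 85 mm) begins 54 mm behind the grasp point. The pads swing forward as they close: fully open they stand 13 mm farther back than shut.
Start: joints at [-1.257, 0.434, 0.025, 1.573, -0.012, 1.134, -0.075], TCP at [0.253, 0.571, 0.405] pointing down, gripper open.
Joint ranges: [-2.62, 2.62], [-0.44, 2.09], [-1.27, 1.32], [0.08, 2.57], [-1.32, 4.46], [0.12, 2], [-2.74, 2.74]. Speed limits (rad/s): [2.22, 2.22, 3.01, 3.01, 3.14, 3.14, 3.14].

INTERFACE

Orientations are given as a rotation vector (axis times angle).
In Python, from cell import movep, move_l, move_j, set_gripper, hold, ik, grab_frame, camera_params, PlanningError, finish_job, read_clock, read_joints, read_qd, read_joint_torque, read_tcp_pos, read_eef_rot, read_wrist_force, read_moment, read_gripper_width gives the robot as it stands. Calls block until the motion is done:
- movep(position, orientation): joint-space move of the TCP to a pose.
- move_l(position, rotation=None, v=0.15, until_force=None): straight line of the TCP; rotation=None keeps the orientation; v is the mean speed in m/s. With until_force (N) it stops when the force on the tool has changed by that much, and returns True; else False.
- move_j(angles): joint-space move.
- set_gripper(opening, grasp_force=None): finger opening in m; grasp_force is the grip in N (None keeps the last); returns when the fingers have stopped.
- hold(seconds).
- ik(position, orientation): joint angles nearest the present ones, or None.
- grab_frame(name): name is "side" or "top"; returns the picture (384x512x3 uint8, red, green, blue); there is no depth.
- camera_params(name): a dict with "mtx" (3x3 intrinsics, pixels), "rvec" (rotation vector, rad) and "tvec" (3), from world to camera coordinates, as OpenCV has them. Camera axes: x right, y down, z forward; pixel columns grow to the right and rows downward; lengths in m; the calibration is good to about 2 mm. A picture is of the moment at which its call begins. camera_params takes no time and is no camera call.
A pose or a line that the arm cannot do raises PlanningError and nothing moves.
- finish_job(): hands the job in, once; it reports no verdict.
Readings, each from a call of its own:
- read_clock(): time.
- read_joints(): joint angles.
- read_qd(): joint speeds.
- read_joint_torque(): joint torques, N m.
- read_tcp_pos(): TCP position.
- read_eef_rot(): TCP orientation.
- read_wrist_force(): force on the tool from outside, world axes, zero at the start.
- read_moment(): the same for the moment, N m.
- read_gripper_width(): finger opening in m.
Only numpy, scipy, OpenCV 4.12 (cv2) and the standard library are available. Lean on these libraries where they do the work, as an engineer would, in place of code of your own. Each camera call takes 0.05 s, during which the arm holds its last target. There are 200 camera calls.

TASK

The lens blank lies on the table of the ratchet stand, under the gauge. Raise the table by the black grip, notch by notch, to the first notch at which the blank firmly lifts the gauge's sprung plunger, and let go so that the pawl alone holds it there for a second; go no farther, or the plunger runs out of travel and crushes the blank. Then press the pawl's thumb lever down, gently, until the table has sunk all the way home with the blank still lying in it, and let the lever go. Leave the tweezers and the spare blank beside the stand where they are.

Things in the scene. Friction and masses are not known exactly. Their poses are not given: they have to be found in the camera images.
- stand: grey ratchet stand fixed to the worktop: base plate 100 x 250 x 12 mm, grey guide 100 mm high for a steel toothed rail. Origin at worktop level; z up; y along the plate: gauge post at y = -150 mm, table centre and plunger at y = -80 mm, rail and black grip at y = +27 mm, lever pad at y = +130 mm (all at x = 0).
- grip (a point): centre of the black grip on top of the rail: 18 mm (stand x) by 38 mm (stand y) by 30 mm high, both x sides free from 25 mm below its centre upwards; axes parallel to the stand's. 137 mm above the worktop when home; pull straight up. Rail, table and grip move as one and weigh 0.4 to 0.7 kg, damped (about 90 N per m/s).
- lift_rail (a joint): height of the rail in m: 0 home, 0.062 top. Teeth every 10 mm: the sprung pawl clicks in at about 0.0095, 0.0195, 0.0295 ...; let down again, the rail rests on it at about 0.009, 0.019, 0.029 ... Passing a tooth takes some 3 to 6 N over the weight; held at rest 1 to 1.5 mm past a click, the hand carries only the weight, and the plunger's push once the blank has met it.
- table (a point): centre of the floor of the round table (inner diameter 74 mm, rim 4 mm high) that the rail carries; 111 mm above the worktop when home.
- blank_center (a point): centre of the round lens blank, 68 mm across, 10 mm thick, lying in the table, domed top up; this point is half-way up.
- gauge_post: steel post, 16 mm thick, 268 mm high, origin at its foot. Carries an arm with a dial gauge whose 6 mm plunger hangs over the table centre; the arm's height differs and is not told: tip 12 to 43 mm above the blank when the table is home, to be seen or felt. Pushes back 1.7 N when touched, 0.5 N more per mm lifted, stops hard at 17 mm. 1 to 8 N on the blank is right, 12 N harms it.
- pawl: dark steel pawl with thumb lever on the guide, origin on its hinge (stand x axis), 55 mm above the worktop. Press the lever down and the pawl leaves the teeth and the rail sinks by its own weight at roughly 40 to 80 mm/s. More than 20 N bends the lever.
- lever_pad (a point): centre of the top face of the lever's black pad, 26 x 24 mm, 83 mm from the hinge, 66 mm above the worktop when up. Pressed down here, it takes 2 to 5 N; the pawl is clear of the teeth after some 8 to 10 mm and the lever stops hard after 13 mm. Springs back when let go.
- tweezers: tweezers, 130 mm long, lying beside the lever end of the stand, to be left alone.
- spare_blank: second lens blank, 69 mm across, 8 mm thick, lying on the worktop beyond the gauge post, to be left alone.
Mind the look-alikes: they are no part of the job. What is shaped like the part that bears blank_center but purple is not meant.

How it is judged:
By the outcome, as a careful person would: the job done as asked, in the order asked, and still so for the second after the job is handed in, with the robot touching nothing.
It also fails if it takes over 56 s, if anything falls off the work surface, if the arm or the gripper's body presses on something with over 40 N, if the wrist force passes 120 N, or if a joint passes its speed limit or range.

## Working session

There is one attempt and no reset: what is moved stays moved. The work goes in short steps, each a Python script; the robot and the scene stay as the last script left them, time stands still between calls to the robot, and variables do not carry over. Pictures are saved under pics/ and viewed, about 8 in all and at most 12, crops included, and the job is handed in when it is done.

```bash
mkdir -p pics; ls; python3 - <<'E'
from cell import *
import cv2
for n in("top","side"):
    cv2.imwrite(f"pics/{n}0.png",cv2.resize(grab_frame(n)[:,:,::-1],(800,600),interpolation=cv2.INTER_CUBIC))
    p=camera_params(n);print(n,p)
print(read_clock(),read_tcp_pos(),read_eef_rot(),read_wrist_force())
E
```

```text
pics
top {'mtx': array([[438.25878409,   0.        , 256.11548965],
       [  0.        , 438.25878409, 191.37415473],
       [  0.        ,   0.        ,   1.        ]]), 'rvec': array([ 2.11947904, -2.14792595,  0.16783488]), 'tvec': array([0.00794842, 0.47056962, 1.26964521])}
side {'mtx': array([[356.33806594,   0.        , 253.42993723],
       [  0.        , 356.33806594, 187.41635782],
       [  0.        ,   0.        ,   1.        ]]), 'rvec': array([ 1.0794121 , -2.11604344,  1.21696167]), 'tvec': array([0.27043259, 0.27101325, 0.68298072])}
0.1 [0.25295844 0.57129702 0.40400588] [-6.50086554e-01 -3.07341157e+00  2.21556242e-03] [-0.33184426 -0.09311114  0.54524979]
```

View pics/top0.png

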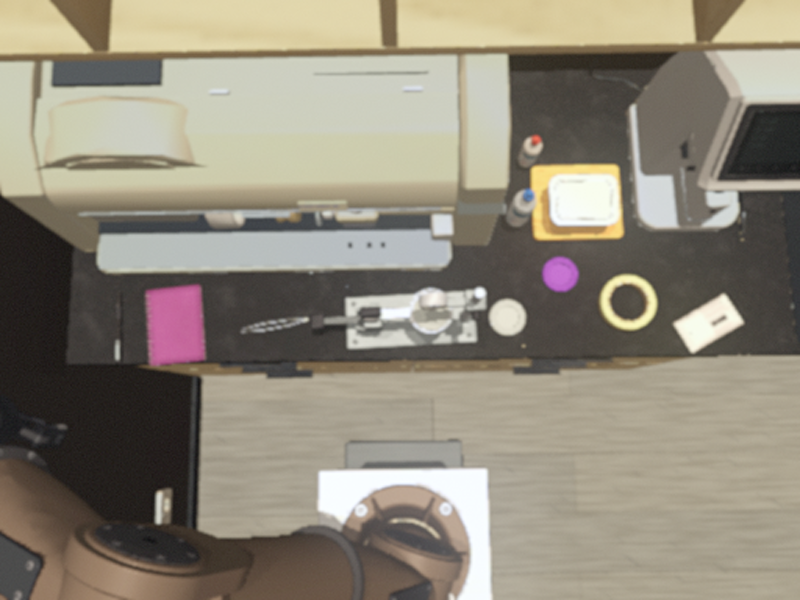

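View pics/side0.png

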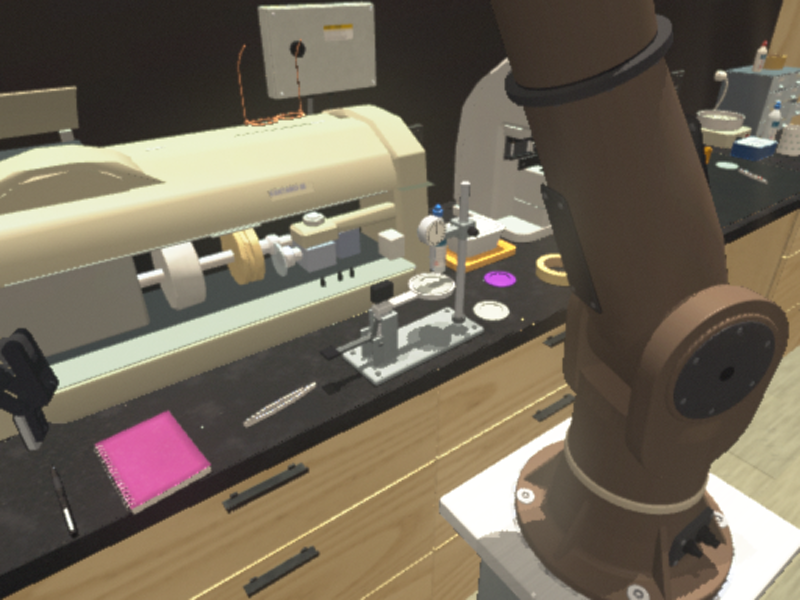

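Top view: stand lies about along world y with the lever to the left (319,322), grip (370,318), post top (480,293), plate corners near (345,297) to (477,342). Side view: the same from the robot's left. I'll enlarge both.

```bash
python3 - <<'E'
from cell import *
import cv2
t=grab_frame("top")[:,:,::-1]; s=grab_frame("side")[:,:,::-1]
cv2.imwrite("pics/t1.png",cv2.resize(t[175:235,190:350],None,fx=5,fy=5,interpolation=cv2.INTER_CUBIC))
cv2.imwrite("pics/s1.png",cv2.resize(s[110:250,195:325],None,fx=4.25,fy=4.25,interpolation=cv2.INTER_CUBIC))
E
```

```text
(no output)
```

View pics/t1.png

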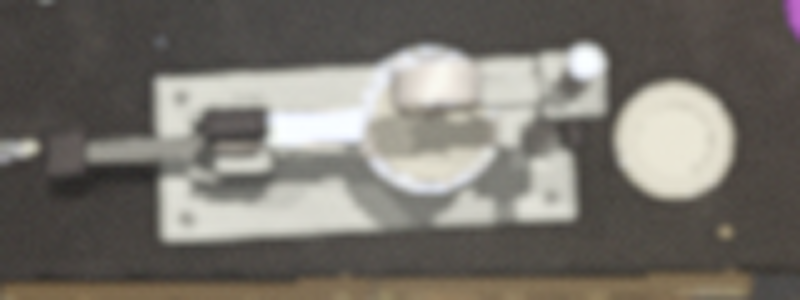

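View pics/s1.png

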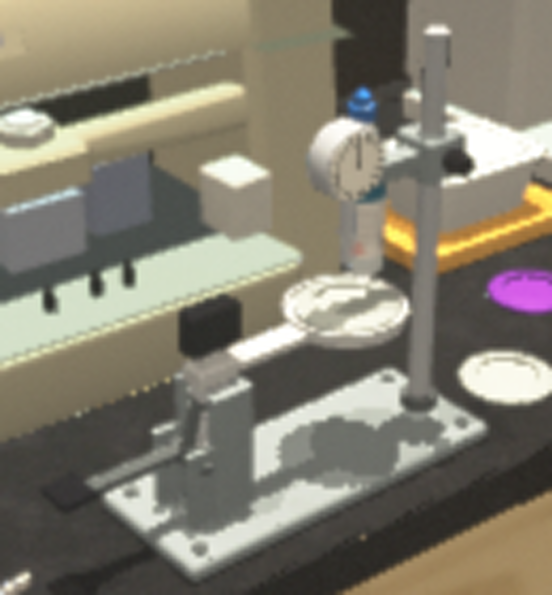

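```bash
cat > h.py <<'E'
from cell import *
import numpy as np, cv2
from scipy.optimize import least_squares
def proj(n,P):
    p=camera_params(n); return cv2.projectPoints(np.float64(P),p["rvec"],p["tvec"],p["mtx"],None)[0][:,0]
def world(S,P):
    P=np.float64(P); c,s=np.cos(S[2]),np.sin(S[2])
    return np.c_[S[0]+c*P[:,0]-s*P[:,1],S[1]+s*P[:,0]+c*P[:,1],P[:,2]]
E
python3 - <<'E'
from h import *
T=[((236,123),(0,.027,.152)),((68,152),(0,.13,.066)),((586,62),(0,-.15,.268)),((431,119),(0,-.08,.115))]
Sd=[((210,325),(0,.027,.137)),((68,491),(0,.13,.066)),((437,30),(0,-.15,.268)),((419,402),(0,-.15,.012)),((345,310),(0,-.08,.113))]
tp=np.array([a for a,_ in T])/5+[190,175]; sp=np.array([a for a,_ in Sd])/4.25+[195,110]
tP=[b for _,b in T]; sP=[b for _,b in Sd]
def f(S): return np.r_[(proj("top",world(S,tP))-tp).ravel(),(proj("side",world(S,sP))-sp).ravel()]
r=least_squares(f,[.4,0,0],loss="soft_l1");S=r.x;print(S,f(S).reshape(-1,2).round(1).tolist())
np.save("S.npy",S); print(world(S,[(0,.027,.137),(0,.13,.066),(0,-.08,.111),(0,-.15,.268)]))
print((proj("top",world(S,[(x,y,.012) for x in(-.05,.05) for y in(-.165,.085)]))-[190,175])*5)
import math
g=world(S,[(0,.027,.137)])[0]
for k in range(4):
    a=math.pi/4+S[2]/2+k*math.pi/2
    rv=np.array([math.cos(a),math.sin(a),0])*math.pi
    q=ik(g+[0,0,.155+.05],rv);print(k,rv.round(3),q)
E
```

```text
[0.43126154 0.02505542 0.04810673] [[0.3, 0.0], [-0.0, 0.6], [-0.1, 1.0], [0.1, 0.4], [-0.3, -0.5], [0.3, -1.2], [-0.5, 3.4], [-0.5, -0.7], [-0.3, -1.7]]
[[ 0.42996316  0.05202419  0.137     ]
 [ 0.42501008  0.15490502  0.066     ]
 [ 0.4351086  -0.05485203  0.111     ]
 [ 0.43847477 -0.12477104  0.268     ]]
[[571.30690746 218.97711705]
 [157.05402657 244.44497562]
 [558.41071923  55.83498839]
 [149.18344753  80.90303766]]
0 [2.167 2.274 0.   ] [-0.69692447  0.20321212  0.53641055  2.13125383 -0.13897247  0.83985903
 -0.02838911]
1 [-2.274  2.167  0.   ] [ 0.6033268   0.38172647 -1.05325026  2.03996313  0.41021563  0.94716134
  2.52377855]
2 [-2.167 -2.274  0.   ] [-0.69692447  0.20321212  0.53641055  2.13125383 -0.13897247  0.83985903
 -0.02838911]
3 [ 2.274 -2.167  0.   ] [ 0.6033268   0.38172647 -1.05325026  2.03996313  0.41021563  0.94716134
  2.52377855]
```

```bash
cat >> h.py <<'E'
S=np.load("S.npy"); A=np.pi/4+S[2]/2
RV=np.array([np.cos(A),np.sin(A),0])*np.pi
def F(n=8):
    o=[]
    for _ in range(n): o.append(read_wrist_force()); hold(.02)
    return np.mean(o,0)
G=world(S,[(0,.027,.137)])[0]; PAD=world(S,[(0,.13,.066)])[0]
E
python3 - <<'E'
from h import *
c=read_clock();F();print("F dt",read_clock()-c)
movep(G+[0,0,.155+.07],RV); set_gripper(.05,40)
print(read_clock(),read_tcp_pos()-G,F())
print(move_l(G+[0,0,.155],v=.08,until_force=4))
print(read_clock(),read_tcp_pos()-G,F())
s=grab_frame("side")[:,:,::-1];t=grab_frame("top")[:,:,::-1]
cv2.imwrite("pics/2.png",np.hstack([cv2.resize(s[110:250,195:325],None,fx=3,fy=3,interpolation=2),cv2.resize(t[165:305,190:320],None,fx=3,fy=3,interpolation=2)]))
E
```

```text
F dt 0.13329999999999997
2.7583 [-4.27177744e-07  1.05926423e-04  2.24988774e-01] [ 0.08674766 -0.06337747 -0.14263403]
False
3.9167 [ 2.26815448e-04 -2.59014840e-05  1.55337599e-01] [0.17308018 0.09654674 0.04403612]
```

View pics/2.png

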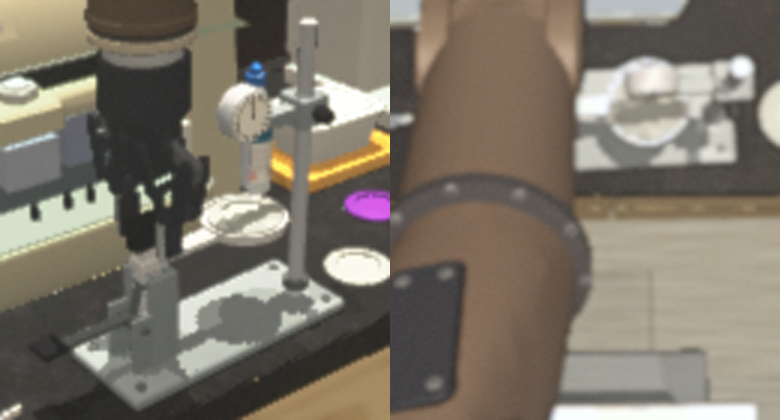

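The fingers straddle the grip (about 150,235 in the left half) and nothing is touched. I'll close, relieve any side load, and lift to the first notch.

```bash
python3 - <<'E'
from h import *
set_gripper(.0,50); f=F(); print(read_clock(),read_gripper_width(),f,read_tcp_pos()-G)
z0=read_tcp_pos()[2]
p=G+[0,0,.155]; p[2]=z0; np.save("p0.npy",p)
print(move_l(p+[0,0,.0107],v=.015,until_force=25)); hold(.3)
print(read_clock(),read_tcp_pos()[2]-z0,F(15),read_moment(),read_gripper_width())
E
```

```text
4.6667 0.017012311988448277 [5.03783243 0.13913325 0.35813625] [7.62968503e-04 8.68109653e-05 1.55348368e-01]
False
5.85 0.01081061905062164 [ 7.18041765  0.39137275 -5.0086511 ] [ 0.0689059  -1.06843389 -0.19455732] 0.017288393565527662
```

```bash
python3 - <<'E'
from h import *
p=np.load("p0.npy"); p[0]+=.0011; np.save("p0.npy",p)
move_l(p+[0,0,.0107],v=.01); hold(.3)
b=F(15);print(read_clock(),read_tcp_pos()[2]-p[2],b)
print(move_l(p+[0,0,.0207],v=.015,until_force=12)); hold(.3)
f=F(15);print(read_clock(),read_tcp_pos()[2]-p[2],f)
np.save("b.npy",b)
E
```

```text
6.9083 0.010692853324671792 [ 4.05630216  1.76259042 -5.94526609]
True
7.8583 0.01379702742376343 [ 2.07333611 -1.4764673  -5.95529811]
```

```bash
python3 - <<'E'
from h import *
p=np.load("p0.npy")
for z in (.017,.0207):
    print(move_l(p+[0,0,z],v=.01,until_force=15)); hold(.2)
    f=F(15);print(read_clock(),read_tcp_pos()[2]-p[2],f,read_gripper_width())
s=grab_frame("side")[:,:,::-1]
cv2.imwrite("pics/3.png",cv2.resize(s[110:250,195:325],None,fx=4.25,fy=4.25,interpolation=2))
E
```

```text
False
8.7667 0.016990979527655548 [  4.60147684   0.95119748 -15.12258738] 0.017330777975517832
False
9.7333 0.020665078500096468 [ 0.98114608  3.05867843 -8.64002946] 0.01728428231390523
```

View pics/3.png

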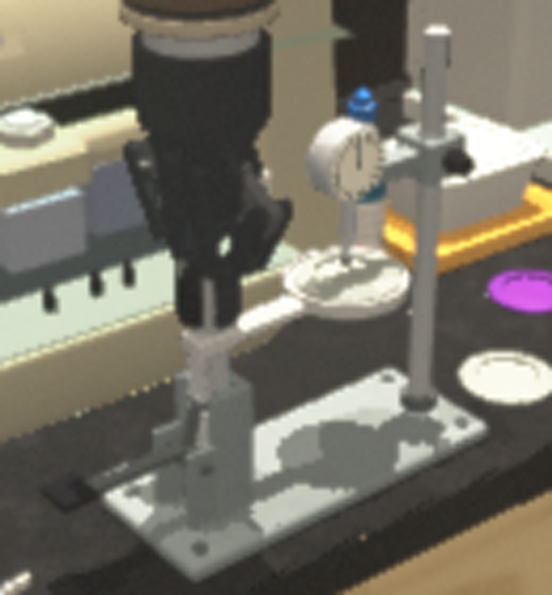

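```bash
python3 - <<'E'
from h import *
p=np.load("p0.npy")
def rd():
    o=[]
    for _ in range(25): o.append(read_wrist_force()); hold(.015)
    print(read_clock(),read_tcp_pos()[2]-p[2],np.mean(o,0).round(2),np.std(o,0).round(2))
rd(); move_l(p+[0,0,.0212],v=.01); hold(.2); rd()
s=grab_frame("side")[:,:,::-1]
cv2.imwrite("pics/4.png",cv2.resize(s[145:210,230:310],None,fx=9,fy=9,interpolation=2))
w=world(S,[(0,-.08,z) for z in (.111,.1316,.1416,.145,.15,.155,.16,.165)]+[(0,.027,.1577),(0,-.08,.12)])
print(((proj("side",w)-[230,145])*9).round(0).tolist())
E
```

```text
10.2 0.020674325058112564 [ 0.81  3.58 -8.72] [0.44 0.46 0.46]
11.0667 0.02118025548272684 [ 0.28  5.14 -8.81] [0.39 0.33 0.57]
[[413.0, 332.0], [415.0, 271.0], [415.0, 241.0], [415.0, 231.0], [416.0, 216.0], [416.0, 201.0], [416.0, 185.0], [417.0, 170.0], [125.0, 303.0], [414.0, 305.0]]
```

View pics/4.png

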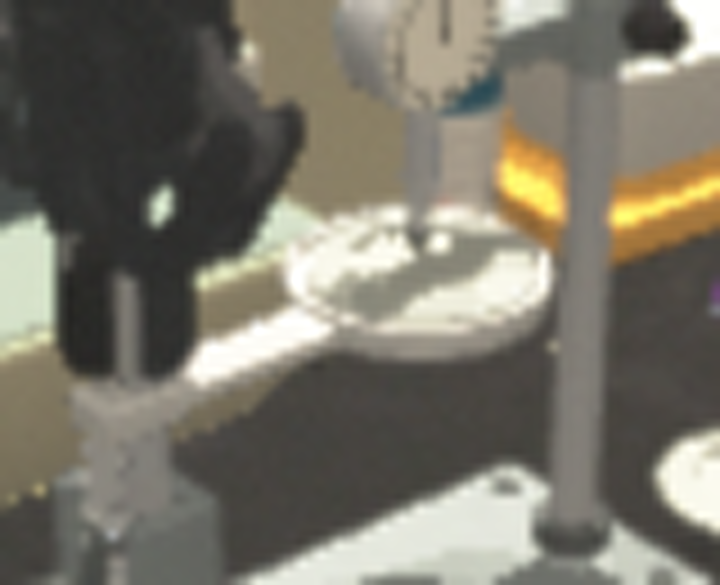

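Tip (418,245) sits right at the blank's top, with about 2.8 N more load than the baseline, so contact is likely. I'll lower in small steps to see whether it is still in contact where the rail rests on the pawl.

```bash
python3 - <<'E'
from h import *
p=np.load("p0.npy"); p[1]+=.0007; np.save("p0.npy",p)
def rd():
    o=[]
    for _ in range(15): o.append(read_wrist_force()); hold(.015)
    print(round(read_clock(),2),((read_tcp_pos()-p)*1e3).round(2),np.mean(o,0).round(2))
for z in (.0205,.020,.0195,.0191,.0187,.0183):
    move_l(p+[0,0,z],v=.01); hold(.1); rd()
E
```

```text
11.72 [-0.06 -0.43 20.45] [ 0.64 -1.37 -9.32]
12.32 [-0.03 -0.4  19.97] [ 0.78 -5.72 -9.26]
12.92 [-0.05 -0.42 19.47] [ 0.02 -5.3  -8.07]
13.52 [-0.02 -0.45 19.32] [-1.27 -5.25 -3.96]
14.12 [-0.02 -0.48 19.16] [-2.6  -5.53  1.42]
14.72 [-0.04 -0.5  19.  ] [-4.65 -5.91  6.88]
```

Just above its rest the rail still loads the hand with about 8–9.3 N. The weight can be 6.9 N at most and the measured baseline is about 5.9 N, so the blank is lifting the plunger by roughly 2–3 N at this notch (0.019). I'll release here.

```bash
python3 - <<'E'
from h import *
p=np.load("p0.npy")
move_l(p+[0.0004,-.0006,.0193],v=.01); print(F())
set_gripper(.05); print(read_clock(),F(),read_gripper_width())
q=read_tcp_pos(); move_l([q[0],q[1],q[2]+.06],v=.12)
s=grab_frame("side")[:,:,::-1]
cv2.imwrite("pics/5.png",cv2.resize(s[145:210,215:305],None,fx=8,fy=8,interpolation=2))
w=world(S,[(0,.027,.137),(0,.027,.156),(0,.13,.066)]); print(((proj("side",w)-[215,145])*8).round().tolist())
up=PAD+[0,0,.173+.045]
movep([PAD[0],PAD[1],max(q[2]+.06,up[2])],RV); set_gripper(0,30)
print(read_clock(),read_tcp_pos()-PAD,F())
E
```

```text
[-4.23731548 -2.54438773 -2.12020045]
15.5417 [ 0.12987304 -0.04553346 -0.09433711] 0.049993834060962354
[[233.0, 328.0], [231.0, 274.0], [-30.0, 634.0]]
17.4 [ 4.52609295e-05 -2.64917274e-04  3.05787253e-01] [-0.03460666 -0.07915004  0.14582354]
```

View pics/5.png

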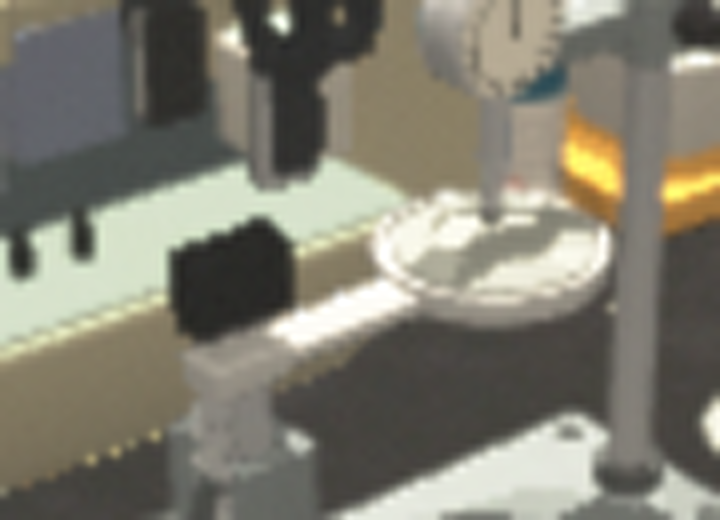

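The pawl alone holds the table: the grip centre at (233,279) fits a lift of about 19 mm, the plunger tip at (492,215) is on the blank, and nearly 2 s have passed. Next I press the lever.

```bash
python3 - <<'E'
from h import *
b=PAD+[0,0,.173]
move_l(b+[0,0,.008],v=.15)
print(move_l(b+[0,0,-.006],v=.015,until_force=2.0),(read_tcp_pos()-b)[2],F(6))
for d in (-.0085,-.0095,-.0105):
    print(move_l(b+[0,0,d],v=.012,until_force=8)); f=F(6);print(round(read_clock(),2),(read_tcp_pos()-b)[2],f)
    if abs(f[2])>8: break
hold(.6)
s=grab_frame("side")[:,:,::-1]
cv2.imwrite("pics/6.png",cv2.resize(s[145:235,195:305],None,fx=6,fy=6,interpolation=2))
w=world(S,[(0,.027,.137),(0,.027,.156),(0,.13,.066)]); print(((proj("side",w)-[195,145])*6).round().tolist())
E
```

```text
True -0.00023101189059546168 [0.46589294 0.75269274 1.74934775]
False
20.17 -0.008489614604986678 [-0.08786934  1.69073665  2.95606015]
False
20.52 -0.009522643006215747 [-0.71184348  1.82517314  2.64396354]
False
20.87 -0.010521622118467078 [-0.74739452  1.5610043   2.98903086]
[[294.0, 246.0], [293.0, 206.0], [98.0, 476.0]]
```

View pics/6.png

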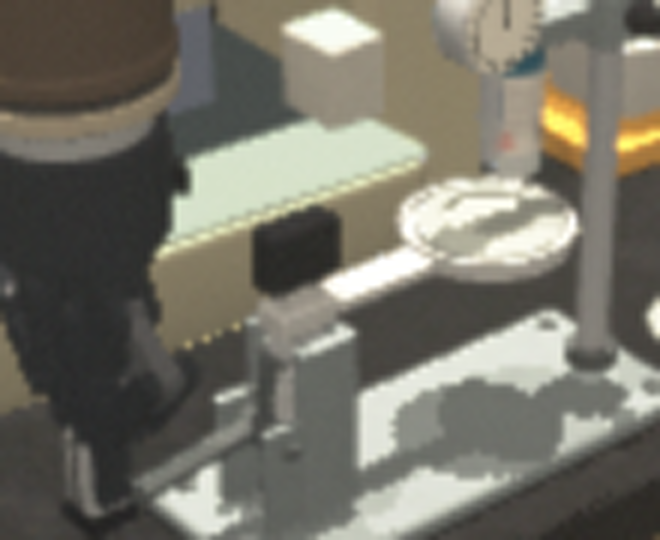

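Grip centre (297,249) is at its home pixel and the blank lies in the table at (490,220). I'll let go of the lever gently, retreat, and compare with the first picture.

```bash
python3 - <<'E'
from h import *
b=PAD+[0,0,.173]
move_l(b+[0,0,.006],v=.03); move_l(b+[0,0,.14],v=.12); q=read_tcp_pos()
movep([.30,.50,.40],RV); hold(.4)
print(read_clock(),F())
s=grab_frame("side")[:,:,::-1]; t=grab_frame("top")[:,:,::-1]
cv2.imwrite("pics/7.png",np.vstack([np.hstack([cv2.imread("pics/s1.png")[:,:400],cv2.resize(s[110:250,195:325],None,fx=4.25,fy=4.25,interpolation=cv2.INTER_CUBIC)[:,:400]])]))
cv2.imwrite("pics/t7.png",np.vstack([cv2.imread("pics/t1.png"),cv2.resize(t[175:235,190:350],None,fx=5,fy=5,interpolation=cv2.INTER_CUBIC)]))
E
```

```text
25.2583 [ 0.15868001  0.14271299 -0.14670829]
```

View pics/7.png

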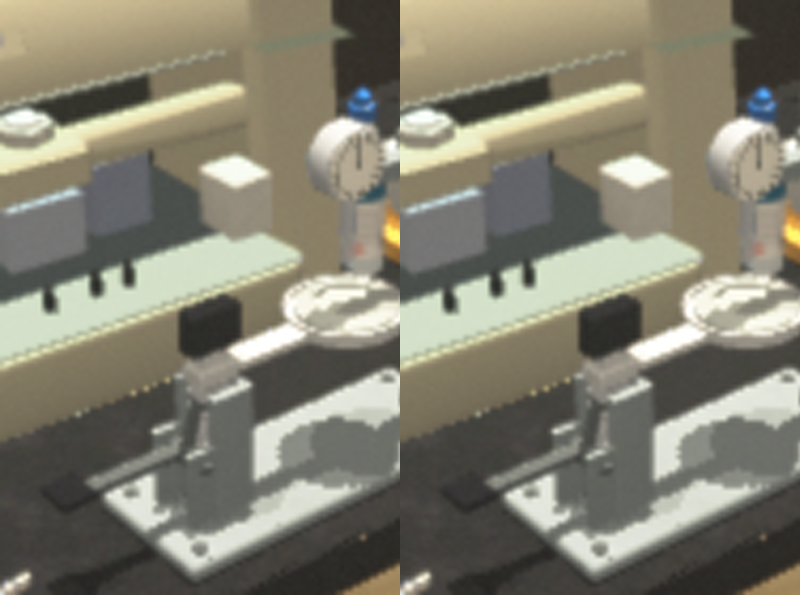

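View pics/t7.png

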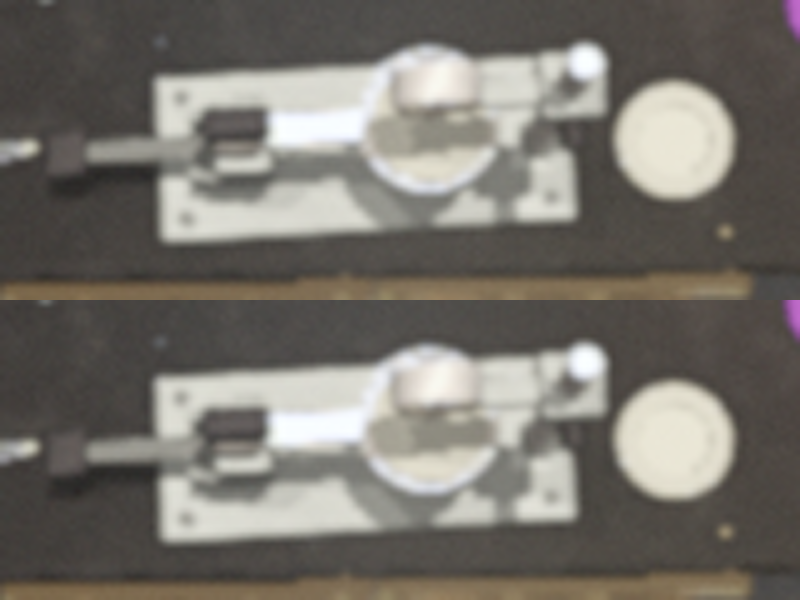

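The before and after pictures match: grip at (210,325), pad at (68,491), and the blank, spare blank and visible tip of the tweezers all unmoved. I'm handing it in.

```bash
python3 -c "
from cell import *
finish_job();print(read_clock())"
```

```text
the job is handed in; nothing more can be done
the job is handed in; nothing more can be done
```

The job is done and handed in at about 25 s of the 56 s allowed; no verdict is reported.

**Lift:** I raised the table by the grip to the second notch (rest at about 0.019) and let go. The pawl alone held it there for nearly 2 s or more. Just above that rest the hand carried 8–9.3 N, against about 5.9 N for the weight alone. So the blank was lifting the plunger with roughly 2–3 N.

**Return:** I pressed the lever down 10.5 mm with about 3 N, and the table sank home. I then let the lever go and moved the arm clear.

**Last checks:** The final side and top pictures match the first ones. The rail is home, the lever is up, and the blank lies in the table. The spare blank and the visible tip of the tweezers are where they were.

**What disagreed:**
- **Contact margin:** the plunger was lifted only an estimated 1–2 mm at that notch, and this rests on force readings with about 0.5 N of noise. The camera could not resolve it.
- **Force stop:** one upward move stopped early at about 13.8 mm, on a 12 N force change that was gone when I read the force again.
- **Reading at 17 mm:** the hand carried about 15 N there, more than the weight plus tooth force alone explain. I did not resolve either of these last two.

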